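# Heft the dummy probes and bin the one without ballast

## Task

One of the four dummy probes on the rubber mat was closed up with a foam plug instead of its steel slug, so it is much lighter than the others although it looks the same and only hefting can tell. Drop that one into the wire reject basket, and leave the other three standing upright on the mat. Do not let any dummy fall over outside the basket, and leave the gel bottle and the screwdriver where they are.

Things in the scene. Friction and masses are not known exactly. Their poses are not given: they have to be found in the camera images.
- dummy_a: white printed probe-shaped shell standing on its nose, 135 mm tall: nose 46 (x) x 72 (y) mm, 30 mm high; shoulder up to 50 mm; handle 42 (x) x 54 (y) mm up to 125 mm; grey tail cap 26 mm across on top. Four look alike: three (steel slug) weigh 0.45 to 0.7 kg, one (foam plug) 0.1 to 0.2 kg; which one changes and cannot be seen. Origin: centre of the underside; z up to the tail
- dummy_a_grip (a point): the point on the axis of this dummy's handle 100 mm above its underside, a good height for the TCP when gripping the 42 mm width (fingers closing along its x) from above; same axes as the dummy
- dummy_a_mid (a point): the middle of this dummy, 65 mm above its underside on its axis
- dummy_b: another of the four like dummy_a: same size and look, same origin and axes; steel slug or foam plug unknown
- dummy_b_grip (a point): the point on the axis of this dummy's handle 100 mm above its underside, a good height for the TCP when gripping the 42 mm width (fingers closing along its x) from above; same axes as the dummy
- dummy_b_mid (a point): the middle of this dummy, 65 mm above its underside on its axis
- dummy_c: another of the four like dummy_a: same size and look, same origin and axes; steel slug or foam plug unknown
- dummy_c_grip (a point): the point on the axis of this dummy's handle 100 mm above its underside, a good height for the TCP when gripping the 42 mm width (fingers closing along its x) from above; same axes as the dummy
- dummy_c_mid (a point): the middle of this dummy, 65 mm above its underside on its axis
- dummy_d: another of the four like dummy_a: same size and look, same origin and axes; steel slug or foam plug unknown
- dummy_d_grip (a point): the point on the axis of this dummy's handle 100 mm above its underside, a good height for the TCP when gripping the 42 mm width (fingers closing along its x) from above; same axes as the dummy
- dummy_d_mid (a point): the middle of this dummy, 65 mm above its underside on its axis
- mat: square black rubber mat, 270 x 270 mm and 4 mm thick, fixed flat on the breadboard; the four dummies stand on it in two rows of two, about 128 mm between centres. Origin: centre of its underside, x and y along its edges
- basket: open wire reject basket fixed on the breadboard, 240 (x) x 190 (y) mm outside, rim 110 mm high, walls and floor 4 mm thick; a black scrap bracket (30 x 80 mm, 30 mm high) already lies in it, its centre 75 to 85 mm to +x of the basket's centre. Origin: centre of its underside
- gel_bottle: bystander: white gel bottle with grey cap, 60 mm across, 170 mm tall, standing loose beyond the mat and basket. Origin: centre of its underside
- driver: bystander: screwdriver, 180 mm long, lying loose on the breadboard. Origin: under its middle; x along it
Mind the look-alikes: they are no part of the job. Leave any purple look-alike of the dummy_a alone.

How it is judged:
By the outcome, as a careful person would: the job done as asked, in the order asked, and still so for the second after the job is handed in, with the robot touching nothing.
It also fails if it takes over 70 s, if anything falls off the work surface, if the arm or the gripper's body presses on something with over 40 N, if the wrist force passes 120 N, or if a joint passes its speed limit or range.

## Robot

A 6-joint arm with a two-finger parallel gripper is mounted at the origin on the work surface. World frame = base frame: x ahead of the robot, y to its left, z up, the work surface at z = 0. Lengths are in m, angles in rad, forces in N, time in s.
With the tool pointing down it reaches from about 0.3 to 0.775 m from the base axis. Payload 14.6 kg.
Tool frame: the origin (TCP) lies between the finger pads, 19 mm behind the fingertips; this is the grasp point; z points along the fingers, y is the direction in which the jaws open and shut (so a half turn about z gives the same grasp; the last joint's range is limited). The gripper opens to 94 mm and grips with 3 to 60 N. Pads are 16 mm wide; open, the fingers measure 119 mm over their backs; the gripper's body (75 mm by 177 mm) begins 78 mm behind the grasp point.
Start: joints at [-1.172, 0.3, 1.521, -0, 1.321, -0.067], TCP at [0.247, -0.491, 0.224] pointing down, gripper open.
Joint ranges: [-3.03, 3.03], [-0.79, 2.21], [0.23, 2.52], [-1.04, 4.18], [0, 3.07], [-2.55, 2.55]. Speed limits (rad/s): [2.22, 2.22, 2.57, 3.14, 3.14, 3.14].

## Interface

Orientations are given as a unit quaternion [w, x, y, z].
In Python, from bench import telemetry, eyes, order gives the robot as it stands.
- The arm moves only by the shell command python3 -m inch 'ROWS'. ROWS is JSON, a list that holds one entry, the list of rows, each a list of 7 numbers: the opening, from 0 (shut) to 1 (fully open), then the shift along the world's x, y, z in cm, then the turn, a rotation vector about the world's x, y, z in degrees. A call has exactly 10 rows; each row is the pose to reach, as a shift and turn from the pose measured when the call began; what a row does not reach only later rows make up. A row lasts 1/8 s, in which the tool goes at most 62.5 mm and 10.7 degrees, less where a joint would pass 70% of its speed; a pose out of reach is approached as far as the arm can. A call with a gripper value outside its range is refused whole. The fingers move at their own pace and stop on an object; the grip force is fixed at half the most. Time passes only in rows, so rows that repeat a pose let the fingers close, or fill a call up. It gives the time, the measured TCP pose, the force and the opening at its end, in the units of the state.
- telemetry.read_state(): the state, without advancing time (a new reading comes with each control period).
- eyes.read_camera(name): name is "scene" or "top"; returns a dict with "frame" (480x640x3 uint8, blue, green, red), "mtx" (3x3 intrinsics, pixels), "R" (3x3) and "t" (3): a world point X has camera coordinates R X + t. Camera axes: x right, y down, z forward; pixel columns grow to the right and rows downward; lengths in m; the calibration is good to about 2 mm. A picture is of the moment at which its call begins. There is no depth.
- order.job_done(): hands the job in, once; it reports no verdict.
The state is a dict: "clock": time; "joint_positions": joint angles; "qvel": joint speeds; "effort": joint torques, N m; "position": TCP position; "orientation": TCP orientation; "ft_force": force on the tool from outside, world axes, zero at the start; "ft_torque": the same for the moment, N m; "opening": finger opening in m.
Only numpy, scipy, OpenCV 4.12 (cv2) and the standard library are available. Lean on these libraries where they do the work, as an engineer would, in place of code of your own. Each camera call takes 0.05 s, during which the arm holds its last target. There are 200 camera calls.

## Working session

There is one attempt and no reset: what is moved stays moved. The work goes in short steps, Python scripts to look and compute and a shell command to move; the robot and the scene stay as the last step left them, time stands still between calls to the robot, and variables do not carry over. Pictures are saved under pics/ and viewed, about 8 in all and at most 12, crops included, and the job is handed in when it is done.

```bash
mkdir -p pics; ls
python3 - <<'E'
from bench import telemetry, eyes
import cv2
s=telemetry.read_state();print(s)
for n in("scene","top"):
    c=eyes.read_camera(n);cv2.imwrite(f"pics/{n}0.png",c["frame"]);print(n,c["mtx"],c["R"],c["t"])
E
```

```text
pics
{'clock': 0.0, 'joint_positions': array([-1.17160279e+00,  3.00502744e-01,  1.52156665e+00,  4.54759927e-06,
        1.32067851e+00, -6.65800333e-02]), 'qvel': array([ 2.41198093e-03, -1.01459286e-03, -8.47991954e-04, -5.19639420e-05,
       -8.12704891e-04, -4.11375376e-06]), 'effort': array([-4.39662963e-04, -5.31802726e+01, -3.52736056e+01,  7.08753197e-02,
        2.43863388e-02, -8.89891680e-05]), 'position': array([ 0.24693132, -0.49119436,  0.22367506]), 'orientation': array([-5.70019760e-04,  9.73004185e-01,  2.30786746e-01, -9.34483481e-05]), 'ft_force': array([0.0615196 , 0.24934904, 0.48902803]), 'ft_torque': array([-0.00888259,  0.04655365, -0.00195474]), 'opening': 0.09410065878154343}
scene [[524.91760204   0.         310.69770758]
 [  0.         524.91760204 240.09102904]
 [  0.           0.           1.        ]] [[-0.68474389  0.72875481 -0.00649857]
 [ 0.61557588  0.57358078 -0.54043633]
 [-0.39011812 -0.37406083 -0.84135982]] [ 0.49418504 -0.27176651  1.50164395]
top [[506.37325543   0.         315.86584608]
 [  0.         506.37325543 244.08459377]
 [  0.           0.           1.        ]] [[ 0.00641374 -0.99984082  0.01664915]
 [-0.99799017 -0.00744976 -0.06292954]
 [ 0.06304356 -0.01621207 -0.99787909]] [-0.10707934  0.60611335  1.1570464 ]
```

View pics/top0.png

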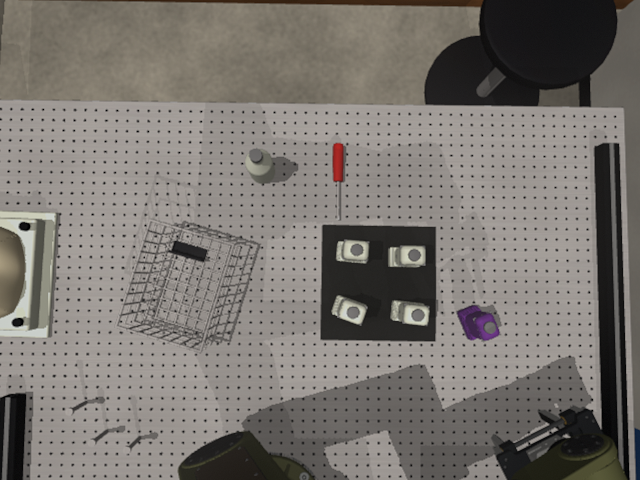

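View pics/scene0.png

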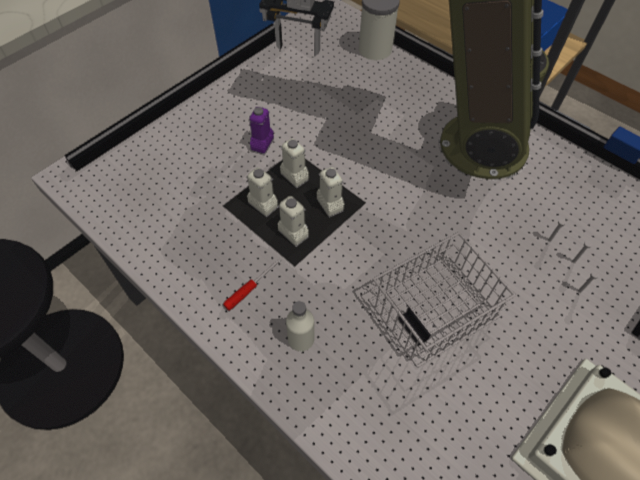

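The top view shows four white dummies on the mat, with caps near (357,250), (413,256), (353,312) and (416,314). The purple look-alike is at (480,323) and the basket at (190,287) with its bracket at (190,251). The bottle is at (259,165) and the driver at (338,180). Next I'll zoom in on the mat to measure caps and yaws.

```bash
cat > h.py <<'E'
import numpy as np, cv2
from bench import telemetry, eyes
def ray(c,px,z):
    d=c["R"].T@np.linalg.solve(c["mtx"],[px[0],px[1],1.]); o=-c["R"].T@c["t"]
    return (o+d*(z-o[2])/d[2])[:2]
def proj(c,X):
    p=c["mtx"]@(c["R"]@np.array(X,float)+c["t"]); return p[:2]/p[2]
def tri(c1,p1,c2,p2):
    P=[c["mtx"]@np.c_[c["R"],c["t"]] for c in(c1,c2)]
    X=cv2.triangulatePoints(P[0],P[1],np.array(p1,float),np.array(p2,float))[:,0]; return X[:3]/X[3]
E
python3 - <<'E'
from h import *
c=eyes.read_camera("top");f=c["frame"]
x0,y0,w,h=315,220,190,125
cv2.imwrite("pics/crop1.png",cv2.resize(f[y0:y0+h,x0:x0+w],None,fx=4.2,fy=4.2,interpolation=cv2.INTER_CUBIC))
g=f[y0:y0+h,x0:x0+w].max(2)
m=((g>150)).astype(np.uint8); m[:, 121:]=0
n,l,st,ce=cv2.connectedComponentsWithStats(m)
for i in range(1,n):
    if 150<st[i,4]<3000: print(st[i]+[x0,y0,0,0,0],ce[i]+[x0,y0], cv2.minAreaRect(np.argwhere(l==i)[:,::-1].astype(np.float32)))
hsv=f
# mat corners
k=(f.max(2)<45).astype(np.uint8)
n,l,st,ce=cv2.connectedComponentsWithStats(k)
i=[j for j in range(1,n) if abs(ce[j][0]-378)<25 and abs(ce[j][1]-283)<25 and st[j,4]>2000][0]
b=cv2.boxPoints(cv2.minAreaRect(np.argwhere(l==i)[:,::-1].astype(np.float32)))
print([ray(c,p,.004).round(4) for p in b])
E
```

```text
[315 220 121  82 767] [344.53585398 243.5136897 ] ((60.0, 40.5), (120.0, 81.0), 0.0)
[344 241  24  19 274] [354.74452555 249.99635036] ((40.3482780456543, 29.820690155029297), (23.252735137939453, 17.522598266601562), 4.763641834259033)
[401 247  24  18 268] [411.80970149 255.1119403 ] ((97.5, 35.5), (17.0, 23.0), 90.0)
[339 301  26  23 285] [351.51929825 312.27368421] ((36.84671401977539, 92.1715316772461), (23.751142501831055, 17.8560733795166), 19.98310661315918)
[404 306  25  19 284] [415.00704225 315.0915493 ] ((100.79268646240234, 94.86585998535156), (23.632347106933594, 17.889907836914062), 6.340191841125488)
[315 320 121  25 410] [361.8902439  341.10731707] ((60.0, 112.0), (24.0, 120.0), 90.0)
[array([ 0.3873, -0.1158]), array([ 0.6532, -0.1184]), array([ 0.6513, -0.387 ]), array([ 0.3845, -0.3807])]
```

View pics/crop1.png

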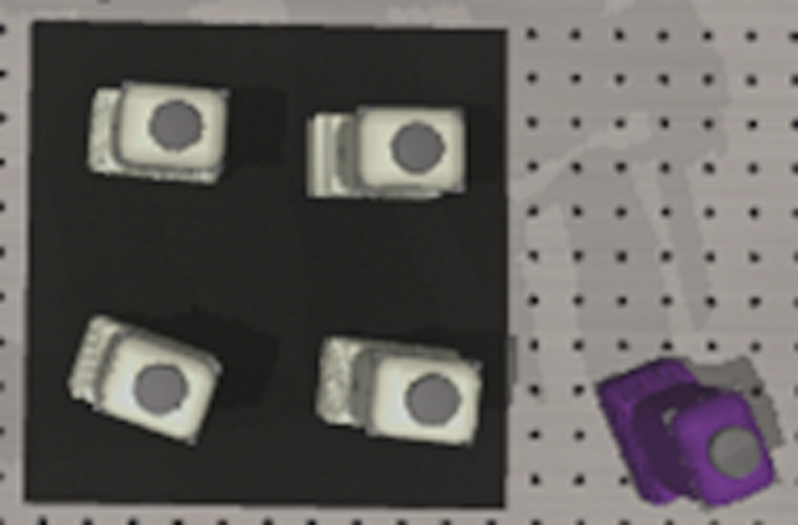

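Run:
```python
from h import *
c=eyes.read_camera("top");f=c["frame"]
for n,(u,v) in dict(A=(356.7,249.8),B=(414.3,255),C=(353.1,312.6),D=(417.9,315)).items():
    r=f[int(v)-14:int(v)+15,int(u)-14:int(u)+15].astype(int).max(2)
    m=((r>70)&(r<135)).astype(np.uint8)
    yy,xx=np.mgrid[:29,:29]; m[(xx-14)**2+(yy-14)**2>64]=0
    q,l,st,ce=cv2.connectedComponentsWithStats(m); i=1+st[1:,4].argmax()
    p=ce[i]+[int(u)-14,int(v)-14]; print(n,p.round(1),st[i,4],ray(c,p,.139).round(4))
s=telemetry.read_state()
from scipy.spatial.transform import Rotation as R
q=s["orientation"];M=R.from_quat(np.r_[q[1:],q[0]]).as_matrix();print("tool y",M[:,1],np.degrees(np.arctan2(M[1,1],M[0,1])))
for p in [(152,221),(260,242),(205,350),(120,326)]: print("rim",ray(c,p,.11).round(3))
print("bracket",ray(c,(189,251),.03).round(3),"bottle",ray(c,(257,156),.17).round(3))
crop=f[160:370,95:285];cv2.imwrite("pics/crop2.png",cv2.resize(crop,None,fx=2.8,fy=2.8,interpolation=cv2.INTER_CUBIC))
```

```text
A [356.5 249.5] 115 [ 0.5886 -0.1859]
B [413.9 254.7] 115 [ 0.5785 -0.3062]
C [352.8 311.9] 115 [ 0.4589 -0.1785]
D [417.6 314.6] 120 [ 0.4541 -0.3133]
tool y [ 4.49136797e-01 -8.93462713e-01 -7.20420743e-04] -63.311677331578025
rim [0.648 0.25 ]
rim [0.605 0.018]
rim [0.375 0.131]
rim [0.425 0.311]
bracket [0.588 0.188] bottle [0.777 0.021]
```

View pics/crop2.png

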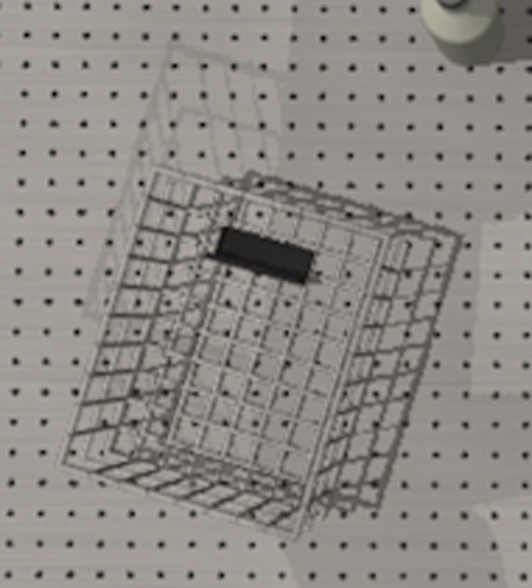

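Rim corners are at crop (157,170), (385,237), (298,540) and (63,463), and the dark outline to the right is shadow. That puts the basket centre near (0.513, 0.203) with yaw about −18° and the bracket on its far (+x) side, so I'll drop near (0.48, 0.214). I'll start with dummy D.

```bash
python3 -m inch '[[[1,3.5,3,0,0,0,10],[1,7,6,0,0,0,20],[1,10.5,9,0,0,0,30],[1,14,12,0,0,0,40],[1,17.5,15,0,0,0,50],[1,20.7,17.8,0,0,0,57],[1,20.7,17.8,0,0,0,57],[1,20.7,17.8,0,0,0,57],[1,20.7,17.8,0,0,0,57],[1,20.7,17.8,0,0,0,57]]]'
```

```text
clock: 1.45
position: [0.4534, -0.3139, 0.224]
orientation: [-0.0, 0.745, 0.667, -0.0]
ft_force: [-0.4, -0.1, -0.6]
opening: 0.0943
```

```bash
python3 -m inch '[[[1,0,0,-4,0,0,0],[1,0,0,-8,0,0,0],[1,0,0,-11,0,0,0],[1,0,0,-12,0,0,0],[1,0,0,-12,0,0,0],[0.6,0,0,-12,0,0,0],[0.5,0,0,-12,0,0,0],[0,0,0,-12,0,0,0],[0,0,0,-12,0,0,0],[0,0,0,-12,0,0,0]]]'
python3 - <<'E'
from h import *
c=eyes.read_camera("scene");cv2.imwrite("pics/s1.png",cv2.resize(c["frame"][80:280,180:420],None,fx=2.5,fy=2.5))
print(telemetry.read_state()["ft_force"],telemetry.read_state()["opening"])
E
```

```text
clock: 2.7
position: [0.4534, -0.3139, 0.104]
orientation: [-0.0, 0.746, 0.666, -0.0]
ft_force: [-0.1, 0.1, 0.2]
opening: 0.0472
[-0.4665772   0.81206525  0.27107062] 0.04340942507790263
```

View pics/s1.png

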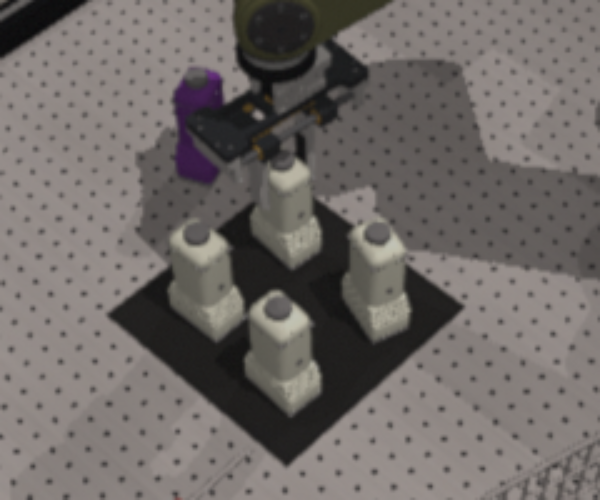

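The gripper is straddling dummy D at (285,165) in the crop, and everything is upright. Next is the heft.

```bash
python3 -m inch '[[[0,0,0,0,0,0,0],[0,0,0,0,0,0,0],[0,0,0,0,0,0,0],[0,0,0,0.7,0,0,0],[0,0,0,1.4,0,0,0],[0,0,0,2,0,0,0],[0,0,0,2,0,0,0],[0,0,0,2,0,0,0],[0,0,0,2,0,0,0],[0,0,0,2,0,0,0]]]'
python3 - <<'E'
from h import *
for i in range(4):
    c=eyes.read_camera("scene");s=telemetry.read_state();print(s["ft_force"].round(2),s["ft_torque"].round(3),s["effort"][1:3].round(2),s["opening"])
E
```

```text
clock: 4.0
position: [0.4534, -0.3138, 0.1238]
orientation: [-0.0, 0.745, 0.667, -0.0]
ft_force: [-0.8, 0.2, -5.0]
opening: 0.0419
[ 0.23 -0.   -5.89] [-0.045 -0.017  0.029] [-58.7 -33.9] 0.04227262441436783
[ 0.22  0.23 -4.94] [-0.011 -0.059 -0.035] [-58.69 -33.9 ] 0.04234917531942229
[ 0.78  0.24 -6.13] [ 0.013 -0.035  0.023] [-58.69 -33.91] 0.04182618032963174
[-0.3   0.83 -4.69] [-0.046 -0.117  0.002] [-58.69 -33.91] 0.042011844238997134
```

D is heavy (about 0.54 kg). I'll set it back and go on to B.

```bash
python3 -m inch '[[[0,0,0,-0.8,0,0,0],[0,0,0,-1.5,0,0,0],[0,0,0,-1.9,0,0,0],[0,0,0,-2,0,0,0],[0,0,0,-2,0,0,0],[1,0,0,-2,0,0,0],[1,0,0,-2,0,0,0],[1,0,0,-2,0,0,0],[1,0,0,-2,0,0,0],[1,0,0,-2,0,0,0]]]'
python3 -m inch '[[[1,0,0,2,0,0,0],[1,0,0,6,0,0,0],[1,0,0,9.5,0,0,0],[1,4,0.3,9.5,0,0,3],[1,8,0.5,9.5,0,0,6],[1,12.5,0.8,9.5,0,0,6],[1,12.5,0.8,9.5,0,0,6],[1,12.5,0.8,7,0,0,6],[1,12.5,0.8,3,0,0,6],[1,12.5,0.8,1.5,0,0,6]]]'
python3 - <<'E'
from h import *
c=eyes.read_camera("scene");cv2.imwrite("pics/s2.png",cv2.resize(c["frame"][80:280,180:420],None,fx=2.5,fy=2.5))
E
```

```text
clock: 5.45
position: [0.4534, -0.3139, 0.104]
orientation: [-0.0, 0.746, 0.666, -0.0]
ft_force: [-0.1, 0.3, -0.2]
opening: 0.0883
clock: 6.7
position: [0.5771, -0.3057, 0.117]
orientation: [-0.002, 0.71, 0.704, -0.001]
ft_force: [-0.3, -0.1, 0.1]
opening: 0.094
```

View pics/s2.png

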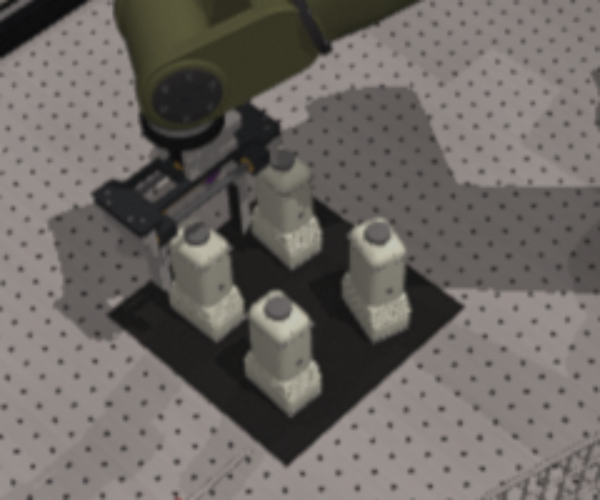

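D is standing again at (285,210), and the fingers straddle B at (200,270).

```bash
python3 -m inch '[[[1,0.1,0,-1.3,0,0,0],[0,0.1,0,-1.3,0,0,0],[0,0.1,0,-1.3,0,0,0],[0,0.1,0,-1.3,0,0,0],[0,0.1,0,-1.3,0,0,0],[0,0.1,0,-1.3,0,0,0],[0,0.1,0,-1.3,0,0,0],[0,0.1,0,-1.3,0,0,0],[0,0.1,0,-1.3,0,0,0],[0,0.1,0,-1.3,0,0,0]]]'
python3 -m inch '[[[0,0,0,0.2,0,0,0],[0,0,0,0.9,0,0,0],[0,0,0,1.6,0,0,0],[0,0,0,2,0,0,0],[0,0,0,2,0,0,0],[0,0,0,2,0,0,0],[0,0,0,2,0,0,0],[0,0,0,2,0,0,0],[0,0,0,2,0,0,0],[0,0,0,2,0,0,0]]]'
cat > w.py <<'E'
from h import *
F=[]
for i in range(5):
    eyes.read_camera("top");s=telemetry.read_state();F.append(s["ft_force"][2])
print(np.round(F,2),np.mean(F),s["opening"])
E
python3 w.py
```

```text
clock: 8.0
position: [0.5783, -0.3056, 0.1034]
orientation: [-0.002, 0.71, 0.704, -0.001]
ft_force: [1.4, 0.7, 2.8]
opening: 0.0423
clock: 9.25
position: [0.5783, -0.3056, 0.1233]
orientation: [-0.002, 0.71, 0.704, -0.001]
ft_force: [-0.3, 0.4, -4.8]
opening: 0.0422
[-5.16 -6.32 -7.33 -5.59 -5.1 ] -5.898278375508054 0.041782411017594445
```

B is heavy too (about 0.6 kg). I'll set it back and go to A.

```bash
python3 -m inch '[[[0,0,0,-0.8,0,0,0],[0,0,0,-1.5,0,0,0],[0,0,0,-1.9,0,0,0],[0,0,0,-2,0,0,0],[0,0,0,-2,0,0,0],[1,0,0,-2,0,0,0],[1,0,0,-2,0,0,0],[1,0,0,-2,0,0,0],[1,0,0,-2,0,0,0],[1,0,0,-2,0,0,0]]]'
python3 -m inch '[[[1,0,0,2,0,0,0],[1,0,0,6,0,0,0],[1,0,0,9.5,0,0,0],[1,0.3,4,9.5,0,0,-2],[1,0.6,8,9.5,0,0,-4],[1,1,12,9.5,0,0,-4.5],[1,1,12,9.5,0,0,-4.5],[1,1,12,7,0,0,-4.5],[1,1,12,3,0,0,-4.5],[1,1,12,1.5,0,0,-4.5]]]'
python3 - <<'E'
from h import *
c=eyes.read_camera("scene");cv2.imwrite("pics/s3.png",cv2.resize(c["frame"][80:280,180:420],None,fx=2.5,fy=2.5))
E
```

```text
clock: 10.75
position: [0.5783, -0.3056, 0.1034]
orientation: [-0.002, 0.71, 0.704, -0.001]
ft_force: [-0.0, -0.5, -0.1]
opening: 0.0884
clock: 12.0
position: [0.5877, -0.1862, 0.1172]
orientation: [-0.003, 0.737, 0.676, -0.001]
ft_force: [-0.5, -0.6, 0.8]
opening: 0.0941
```

View pics/s3.png

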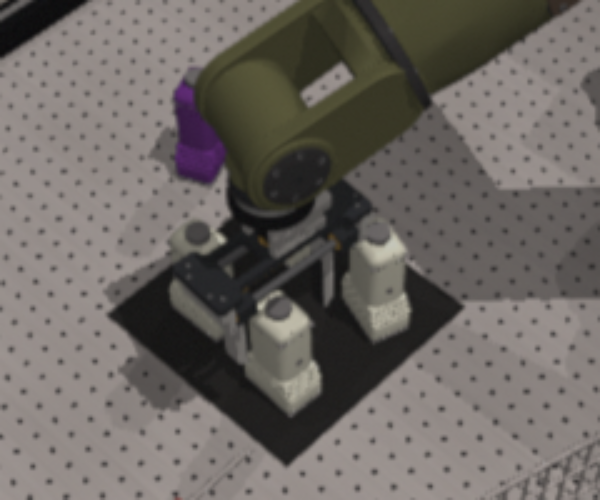

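A is straddled at (280,345) and B stands upright behind it.

```bash
python3 -m inch '[[[1,0.1,0,-1.3,0,0,0],[0,0.1,0,-1.3,0,0,0],[0,0.1,0,-1.3,0,0,0],[0,0.1,0,-1.3,0,0,0],[0,0.1,0,-1.3,0,0,0],[0,0.1,0,-1.3,0,0,0],[0,0.1,0,-1.3,0,0,0],[0,0.1,0,-1.3,0,0,0],[0,0.1,0,-1.3,0,0,0],[0,0.1,0,-1.3,0,0,0]]]'
python3 -m inch '[[[0,0,0,0.2,0,0,0],[0,0,0,0.9,0,0,0],[0,0,0,1.6,0,0,0],[0,0,0,2,0,0,0],[0,0,0,2,0,0,0],[0,0,0,2,0,0,0],[0,0,0,2,0,0,0],[0,0,0,2,0,0,0],[0,0,0,2,0,0,0],[0,0,0,2,0,0,0]]]'; python3 w.py
```

```text
clock: 13.3
position: [0.5887, -0.186, 0.1034]
orientation: [-0.003, 0.737, 0.676, -0.001]
ft_force: [1.6, 1.3, 2.8]
opening: 0.0417
clock: 14.55
position: [0.5887, -0.186, 0.1234]
orientation: [-0.003, 0.737, 0.676, -0.001]
ft_force: [1.0, -0.3, -6.3]
opening: 0.0415
[-6.03 -6.15 -6.7  -5.57 -5.24] -5.939643221962933 0.04169706621654163
```

A is heavy as well (about 0.6 kg), so C should be the light one. I'll set A back and check C by hefting.

```bash
python3 -m inch '[[[0,0,0,-0.8,0,0,0],[0,0,0,-1.5,0,0,0],[0,0,0,-1.9,0,0,0],[0,0,0,-2,0,0,0],[0,0,0,-2,0,0,0],[1,0,0,-2,0,0,0],[1,0,0,-2,0,0,0],[1,0,0,-2,0,0,0],[1,0,0,-2,0,0,0],[1,0,0,-2,0,0,0]]]'
python3 -m inch '[[[1,0,0,2,0,0,0],[1,0,0,6,0,0,0],[1,0,0,9.5,0,0,0],[1,-4,0.2,9.5,0,0,-5],[1,-8,0.5,9.5,0,0,-10],[1,-13,0.7,9.5,0,0,-15],[1,-13,0.7,9.5,0,0,-15],[1,-13,0.7,7,0,0,-15],[1,-13,0.7,3,0,0,-15],[1,-13,0.7,1.5,0,0,-15]]]'
python3 - <<'E'
from h import *
c=eyes.read_camera("scene");cv2.imwrite("pics/s4.png",cv2.resize(c["frame"][80:280,180:420],None,fx=2.5,fy=2.5))
E
```

```text
clock: 16.05
position: [0.5887, -0.186, 0.1035]
orientation: [-0.003, 0.737, 0.676, -0.001]
ft_force: [0.7, 0.0, -0.2]
opening: 0.0883
clock: 17.3
position: [0.4587, -0.1788, 0.1169]
orientation: [-0.004, 0.819, 0.574, -0.001]
ft_force: [-0.2, 0.5, 0.2]
opening: 0.0943
```

View pics/s4.png

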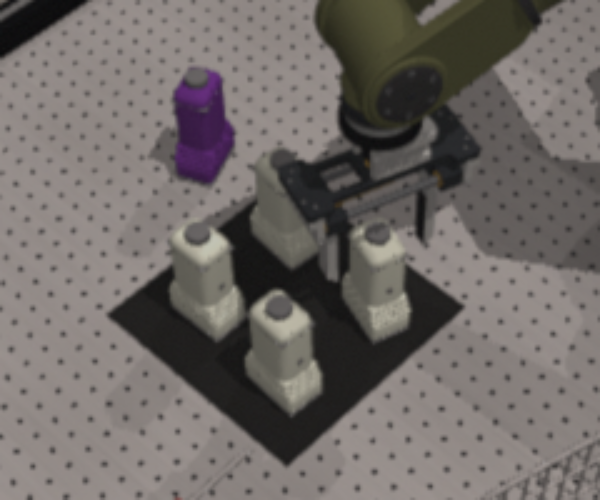

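The fingers are around C at (377,270), and A, B and D all stand.

```bash
python3 -m inch '[[[1,0,0,-1.3,0,0,0],[0,0,0,-1.3,0,0,0],[0,0,0,-1.3,0,0,0],[0,0,0,-1.3,0,0,0],[0,0,0,-1.3,0,0,0],[0,0,0,-1.3,0,0,0],[0,0,0,-1.3,0,0,0],[0,0,0,-1.3,0,0,0],[0,0,0,-1.3,0,0,0],[0,0,0,-1.3,0,0,0]]]'
python3 -m inch '[[[0,0,0,0.2,0,0,0],[0,0,0,0.9,0,0,0],[0,0,0,1.6,0,0,0],[0,0,0,2,0,0,0],[0,0,0,2,0,0,0],[0,0,0,2,0,0,0],[0,0,0,2,0,0,0],[0,0,0,2,0,0,0],[0,0,0,2,0,0,0],[0,0,0,2,0,0,0]]]'; python3 w.py
```

```text
clock: 18.6
position: [0.4585, -0.1787, 0.1032]
orientation: [-0.004, 0.819, 0.574, -0.001]
ft_force: [0.4, 0.5, 2.7]
opening: 0.0421
clock: 19.85
position: [0.4585, -0.1787, 0.1232]
orientation: [-0.004, 0.819, 0.574, -0.001]
ft_force: [-0.5, 0.2, -1.5]
opening: 0.042
[-1.89 -1.12 -1.28 -0.16 -1.69] -1.2269150378095248 0.04206028527738183
```

C is light (about 0.13 kg). I'll lift it clear, carry it to the basket and check before lowering.

```bash
python3 -m inch '[[[0,0,0,4,0,0,0],[0,0,0,8,0,0,0],[0,0,0,12,0,0,0],[0,0,0,16,0,0,0],[0,0.2,4,16,0,0,0],[0,0.5,8,16,0,0,0],[0,0.8,12,16,0,0,0],[0,1,16,16,0,0,0],[0,1,18,16,0,0,0],[0,1,18,16,0,0,0]]]'
python3 -m inch '[[[0,0.2,4,0,0,0,0],[0,0.4,8,0,0,0,0],[0,0.7,12,0,0,0,0],[0,0.9,16,0,0,0,0],[0,1.1,19,0,0,0,0],[0,1.2,21.3,0,0,0,0],[0,1.2,21.3,0,0,0,0],[0,1.2,21.3,0,0,0,0],[0,1.2,21.3,0,0,0,0],[0,1.2,21.3,0,0,0,0]]]'
python3 - <<'E'
from h import *
c=eyes.read_camera("scene");cv2.imwrite("pics/s5.png",cv2.resize(c["frame"][100:400,230:550],None,fx=2,fy=2))
E
```

```text
clock: 21.35
position: [0.4685, 0.0021, 0.2832]
orientation: [-0.004, 0.818, 0.575, -0.001]
ft_force: [-0.8, -0.4, -1.7]
opening: 0.0419
clock: 22.6
position: [0.4806, 0.2146, 0.2834]
orientation: [-0.004, 0.818, 0.575, -0.001]
ft_force: [-0.4, 0.3, -0.8]
opening: 0.0419
```

View pics/s5.png

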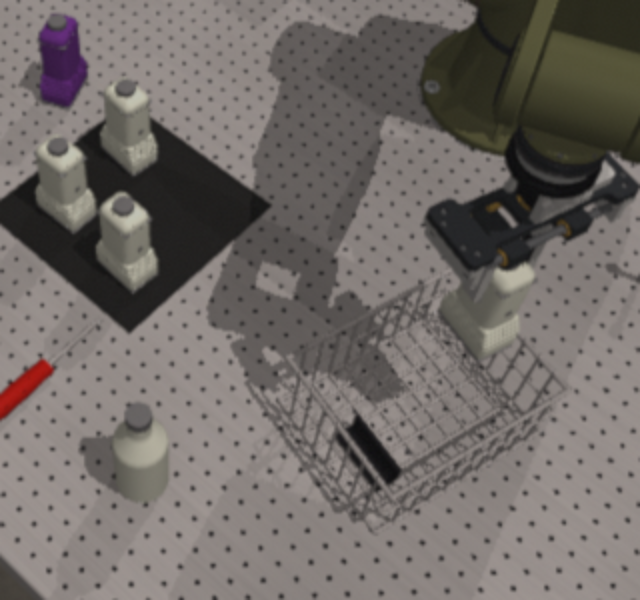

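The dummy is held above the near end of the basket (crop 485,310). Before lowering I'll check the rim corners numerically.

Run:
```python
from h import *
t=eyes.read_camera("top");s=eyes.read_camera("scene")
P=np.array([ray(t,p,.11) for p in [(151,220.7),(232.5,244.6),(201.4,352.9),(117.5,325.4)]])
print(P.round(3),P.mean(0).round(3))
for p in P: print(((proj(s,[*p,.11])-[230,100])*2).round(0))
print("floor proj of dummy base", ((proj(s,[.48,.214,.004])-[230,100])*2).round(0), [np.linalg.norm(P[i]-P[i-1]).round(3) for i in range(4)])
```

```text
[[0.649 0.252]
 [0.599 0.077]
 [0.369 0.139]
 [0.426 0.316]] [0.511 0.196]
[392. 490.]
[289. 355.]
[457. 259.]
[565. 385.]
floor proj of dummy base [436. 403.] [np.float64(0.232), np.float64(0.182), np.float64(0.238), np.float64(0.186)]
```

The projected corners match the scene view. The centre is (0.511, 0.196), so I'll shift y by −0.9 cm, lower and release.

```bash
python3 -m inch '[[[0,0,-0.9,0,0,0,0],[0,0,-0.9,-3,0,0,0],[0,0,-0.9,-6,0,0,0],[0,0,-0.9,-9,0,0,0],[0,0,-0.9,-12,0,0,0],[0,0,-0.9,-14.5,0,0,0],[0,0,-0.9,-16.5,0,0,0],[0,0,-0.9,-17.3,0,0,0],[0,0,-0.9,-17.3,0,0,0],[0,0,-0.9,-17.3,0,0,0]]]'
python3 -m inch '[[[1,0,0,0,0,0,0],[1,0,0,0,0,0,0],[1,0,0,0,0,0,0],[1,0,0,0,0,0,0],[1,0,0,0,0,0,0],[1,0,0,0,0,0,0],[1,0,0,4,0,0,0],[1,0,0,8,0,0,0],[1,0,0,12,0,0,0],[1,0,0,17,0,0,0]]]'
python3 -m inch '[[[1,-2,-4,0,0,0,0],[1,-4,-9,0,0,0,0],[1,-5,-14,0,0,0,0],[1,-6,-19,0,0,0,0],[1,-6,-24,0,0,0,0],[1,-6,-24,0,0,0,0],[1,-6,-24,0,0,0,0],[1,-6,-24,0,0,0,0],[1,-6,-24,0,0,0,0],[1,-6,-24,0,0,0,0]]]'
python3 - <<'E'
from h import *
c=eyes.read_camera("scene");cv2.imwrite("pics/s6.png",cv2.resize(c["frame"][80:400,170:570],None,fx=1.8,fy=1.8))
E
```

```text
clock: 24.0
position: [0.4809, 0.2059, 0.1112]
orientation: [-0.004, 0.818, 0.575, -0.001]
ft_force: [0.4, 0.4, -1.7]
opening: 0.0418
clock: 25.25
position: [0.4805, 0.2058, 0.2821]
orientation: [-0.004, 0.818, 0.575, -0.001]
ft_force: [-0.6, 0.7, -0.8]
opening: 0.0941
clock: 26.5
position: [0.4206, -0.0337, 0.2821]
orientation: [-0.004, 0.818, 0.575, -0.001]
ft_force: [0.1, 0.7, -0.4]
opening: 0.0939
```

View pics/s6.png

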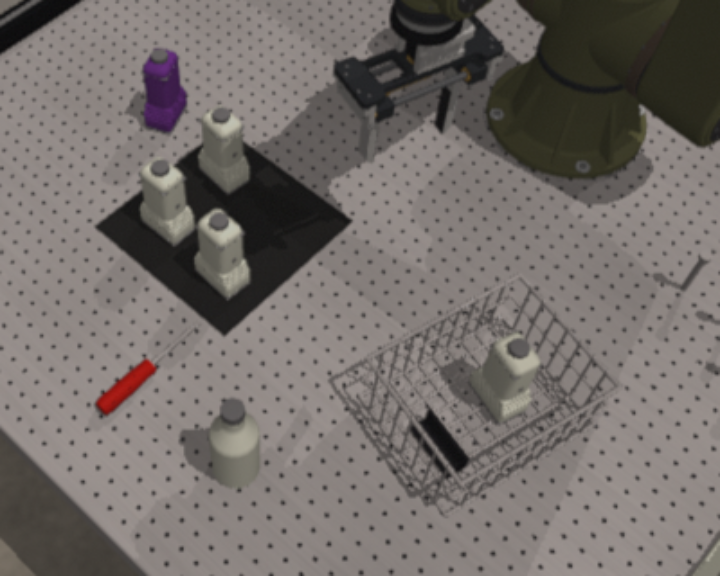

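The picture shows C standing in the basket at (510,375). A, B and D are upright on the mat at (222,255), (167,200) and (224,150), and the bottle, driver and purple look-alike haven't moved. The gripper is clear of everything, so I'm handing in.

```bash
python3 -c "
from bench import order; print(order.job_done())"
```

```text
the job is handed in; nothing more can be done
None
```

The foam-plug dummy was dummy C, my label for the one on the mat's near-left spot as seen from the robot. It is now in the reject basket, and the job was handed in at about 26.5 s of the 70 s allowed.

I lifted all four dummies 2 cm and read the wrist force. The three heavy ones went back in place:

| Dummy | Wrist force (N) | Approx. mass (kg) |
|---|---|---|
| A | 5.9 | 0.6 |
| B | 5.9 | 0.6 |
| C | 1.2 | 0.13 |
| D | 5.4 | 0.55 |

The last picture shows C standing inside the basket beside the scrap bracket. The other three are upright on the mat. The gel bottle, screwdriver and purple look-alike look unmoved, and the gripper is clear of everything.

No check failed or disagreed. The force readings scattered by about ±1 N, which is small next to the gap of about 4 N between C and the rest.

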